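# Lock the matches away and hold the key turned

### The job

Lock the matches away beside the cooker: first lower the open lid of the grey lock box until it is fully shut, without slamming it. Then take the key out of its wooden stand, push it all the way down into the lock on the lid (its pins are sticky: rock the key a little where it sticks), and turn it a full quarter turn clockwise as seen from above. The lock springs back, so finish while still gripping the key and holding it turned; leave the salt shaker, garlic, onion and spice jar where they stand.

Things in the scene. Friction and masses are not known exactly. Their poses are not given: they have to be found in the camera images.
- lock_box: Grey painted steel lock box, 160 (its x) x 110 (its y) x 80 mm high without the lid, fixed to the surface, a box of matches lies inside. Origin: centre of its underside; x points from its front to the hinge side at the back, z up.
- lock_lid (a joint): Angle of the lid (rad): 0 shut, grows as it opens (0.7 to 1.2 at the start), stops at 0 and 1.5. Stiff hinge: the lid stays where it is left; pushing its outer face shut takes about 4 N at 115 mm from the hinge. Flat plate 160 mm from hinge to front edge, 117 mm wide, 5 mm thick; when shut its top face is 85 mm above the surface and a rim 14 mm high overlaps the box.
- lid_hinge (a point): Point on the lid's hinge line, at the middle of the box's back rim, 80 mm above the surface. Its x axis turns with the lid: the lid lies along its -x; its y axis is the hinge line (box y); its z is the lid's outward normal.
- lid_edge (a point): Middle of the lid's front edge, on the top face, 160 mm from the hinge.
- keyway (a point): Mouth of the keyway, centre of the round lock on the lid, 125 mm from the hinge on the middle line, 92 mm above the surface when shut. Slot 13.5 mm along this point's x, 5.5 mm along its y, 30 mm deep along -z, mouth chamfer 2.5 mm. At rest x runs along the box's x; it turns with the lock. The steel collar round it is 36 mm across and stands 8 mm above the lid.
- lock_plug (a joint): Turn of the lock (rad): 0 at rest, grows clockwise seen from above, stop at 1.57. A weak spring (up to 0.1 Nm) turns it back when let go; the key has about 0.15 rad of play, so turn the hand to 1.57 or a little past. Two sticky pins 11 and 19 mm deep jut from the slot's wide walls; each yields at about 16 N sideways and stays pushed. Where pressing sticks, rock the key 0.1 rad about its length.
- key: Key, 71 mm long, 40 g, upright in the stand, blade down. Origin: tip of the blade; z up, x along the blade's width, y its thickness; fits the lock either way round (half turn). Blade 12 x 4 x 28 mm, tip tapered; shoulder 18 x 10 x 5 mm that rests on the lock's face when fully in; flat black head 26 (x) x 9 (y) x 38 mm, 33 to 71 mm above the tip.
- key_grip (a point): Point to grip on the key's head, 55 mm above the tip; pinch it across the 9 mm thickness (y of the key).
- key_stand: Wooden block 70 x 45 x 36 mm, on a foot 78 x 53 x 6 mm, fixed to the surface, with a slot 31 mm deep that holds the key. Origin: centre of its underside, z up. The key's tip is 8 mm above the surface, its shoulder lies on the block.
- salt_shaker: Salt shaker, 44 mm diameter, 90 mm high; origin at the centre of its underside. Leave it alone.
- garlic: Garlic bulb, 60 mm, 59 mm high, on the chopping board; origin at the centre of its underside. Leave it alone.
- onion: Onion, 78 mm, 84 mm high, on the chopping board; origin at the centre of its underside. Leave it alone.
- spice: Spice jar, 41 mm diameter, 104 mm high; origin at the centre of its underside. Leave it alone.
There are look-alikes about, which are no part of the job. Of the things like the key, leave any that is red; of the rest the smaller one is meant.

How it is judged:
By the outcome, as a careful person would: the job done as asked, in the order asked, and still so for the second after the job is handed in, while the arm keeps its last pose, push and grip.
It also fails if it takes over 61 s, if anything falls off the work surface, if the arm or the gripper's body presses on something with over 40 N, if the wrist force passes 120 N, or if a joint passes its speed limit or range.

### The arm

A 7-joint arm with a two-finger parallel gripper is mounted at the origin on a cart in front of the work surface, level with it; the furniture and walls round the work are solid. World frame = base frame: x ahead of the robot, y to its left, z up, the work surface at z = 0. Lengths are in mm, angles in rad, forces in N, time in s.
With the tool pointing down it reaches from about 350 to 900 mm from the base axis. Payload 7.2 kg.
Tool frame: the origin (TCP) lies on the centre line of the jaws, within the pads' length; the fingertips stand 19 mm ahead of it and the grasp point (between the pads) is the TCP (tip_extent is the distance from the TCP to the fingertips, in mm); z points along the fingers, y is the line along which they close (so a half turn about z gives the same grasp; the last joint's range is limited). The gripper opens to 88 mm and grips with 3 to 60 N. Pads are 20 mm wide; open, the fingers measure 115 mm over their backs; the gripper's body (75 mm by 178 mm) begins 61 mm behind the grasp point.
Start: joints at [-1.25, 0.411, -0.013, 1.596, 0.006, 1.134, -0.082], TCP at [236.933, 578.352, 241.653] pointing down, gripper open.
Joint ranges: [-2.95, 2.95], [-0.29, 1.99], [-1.47, 1.44], [0.14, 2.54], [-1.03, 4.17], [0.13, 1.85], [-2.86, 2.86]. Speed limits (rad/s): [2.39, 2.39, 3.01, 3.01, 3.14, 3.14, 3.14].

### API

Orientations are given as a unit quaternion [w, x, y, z].
In Python, from bench import read_state, read_camera, sign_off, tip_extent gives the robot as it stands. The module is installed in compiled form; this text tells all that it offers.
- The arm moves only by the tool carry_out, never from a script. Its argument "plan" is a list of rows, each a list of 3 entries, a list of its own where there are three numbers: the shift along the tool's x, y, z in m, then the turn, a rotation vector about the tool's x, y, z in degrees, then the opening, from -1 (shut) to 1 (fully open). A call has exactly 10 rows; each row shifts and turns the commanded pose from where the row before left it, along the tool's axes as they then stand; what a row does not reach is not made up. A row lasts 1/12 s, in which the tool goes at most 41.7 mm and 7.16 degrees, less where a joint would pass 70% of its speed; a pose out of reach is approached as far as the arm can. A call is refused whole if a number of a shift passes 0.0417 or a number of a turn 7.16, either way. A call with a gripper value outside its range is refused whole. The fingers move at their own pace and stop on an object; "force" is the grip in N (left out, the last holds). Time passes only in rows, so rows that do not move let the fingers close, or fill a call up. It gives the time, the measured TCP pose, the force, the opening and the grip force at its end, in the units of the state.
- read_state(): the state, without advancing time (a new reading comes with each control period).
- read_camera(name): name is "side" or "top" or "wrist"; returns a dict with "color" (384x512x3 uint8, red, green, blue), "fx", "fy", "cx", "cy" (pixels), "R" (3x3) and "t" (3): a world point X has camera coordinates R X + t. Camera axes: x right, y down, z forward; pixel columns grow to the right and rows downward; lengths in mm; the calibration is good to about 2 mm. A picture is of the moment at which its call begins. There is no depth.
- sign_off(): hands the job in; it is judged then, once.
The state is a dict: "t": time; "qpos": joint angles; "joint_velocities": joint speeds; "tau": joint torques, N m; "tcp_pos": TCP position; "eef_rot": TCP orientation; "ft_force": force on the tool from outside, world axes, zero at the start; "moment": the same for the moment, N m; "gripper_width": opening from 0.0 (shut) to 1.0 (fully open); "gripper_force": force on a finger pad.
Only numpy, scipy, OpenCV 4.12 (cv2) and the standard library are available. Lean on these libraries where they do the work, as an engineer would, in place of code of your own. Each camera call takes 0.05 s, during which the arm holds its last target. There are 200 camera calls.

## Working session

There is one attempt and no reset: what is moved stays moved. The work goes in short steps, Python scripts to look and compute and a tool call to move; the robot and the scene stay as the last step left them, time stands still between calls to the robot, and variables do not carry over. Pictures are saved under pics/ and viewed, at most 10 in all, crops included, and the job is handed in when it is done.

Besides the shell and the picture viewer there is one more tool, called after "Request:" as a command line: name --argument value ..., lists and objects as JSON in quotes. carry_out: Moves the arm, as the interface text tells. Its arguments: {"type":"object","properties":{"plan":{"type":"array"},"force":{"type":"number"}},"required":["plan"]}

```bash
mkdir -p pics
cat > h.py <<'E'
import numpy as np, cv2
from bench import *
def cam(n):
    c=read_camera(n); c['R']=np.array(c['R']); c['t']=np.array(c['t']); return c
def save(c,f): cv2.imwrite('pics/'+f,cv2.cvtColor(c['color'],cv2.COLOR_RGB2BGR))
def P(c): return np.array([[c['fx'],0,c['cx']],[0,c['fy'],c['cy']],[0,0,1]])@np.c_[c['R'],c['t']]
def proj(c,X):
    p=P(c)@np.r_[X,1]; return p[:2]/p[2]
def atz(c,u,v,z):
    d=c['R'].T@np.array([(u-c['cx'])/c['fx'],(v-c['cy'])/c['fy'],1]); o=-c['R'].T@c['t']
    return o+d*(z-o[2])/d[2]
def tri(ca,a,cb,b):
    X=cv2.triangulatePoints(P(ca),P(cb),np.array(a,float).reshape(2,1),np.array(b,float).reshape(2,1)); return (X[:3]/X[3]).ravel()
E
python3 - <<'E'
from h import *
s=read_state(); print(s, tip_extent)
ims=[]
import pickle
for n in ['side','top','wrist']:
    c=cam(n); pickle.dump(c,open(n+'0.pkl','wb')); save(c,n+'0.png'); print(n,c['fx'],-c['R'].T@c['t'],c['R'][2])
E
```

```text
{'t': 0.0, 'qpos': array([-1.25016884,  0.41191283, -0.01273141,  1.59701942,  0.0056186 ,
        1.13431322, -0.08216331]), 'joint_velocities': array([-7.51462510e-05, -1.36719892e-03, -2.82385918e-04,  5.36429941e-04,
        7.00607127e-04,  5.41213762e-04, -2.07043277e-05]), 'tau': array([-1.24691112e-03, -5.87941647e+01,  6.41019233e-01, -2.91077882e+01,
       -5.38658921e-02,  1.83592597e-02,  1.55543130e-04]), 'tcp_pos': array([236.79281145, 577.89719185, 240.81099157]), 'eef_rot': array([-9.50490611e-05,  1.93148686e-01,  9.81169165e-01, -8.02902869e-04]), 'ft_force': array([-0.08506457,  0.97828296,  0.47871571]), 'moment': array([ 0.00734912, -0.0137693 , -0.06392817]), 'gripper_force': 0.0, 'gripper_width': 1.001594138625641} 19.0
side 480.16468440774673 [ 405.3484821  1452.27199701  613.68982003] [ 0.11046337 -0.92858264 -0.35430514]
top 358.4482839097688 [404.1429615  113.06980842 996.06118705] [ 0.16076861 -0.02613876 -0.98664594]
wrist 275.91226449539187 [169.34204877 605.85895824 385.87884344] [ 0.24856732 -0.10346896 -0.96307241]
```

View pics/top0.png

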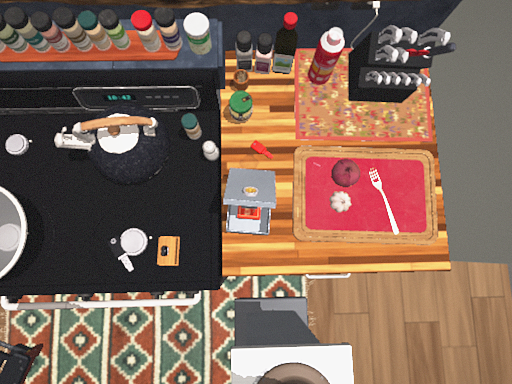

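View pics/side0.png

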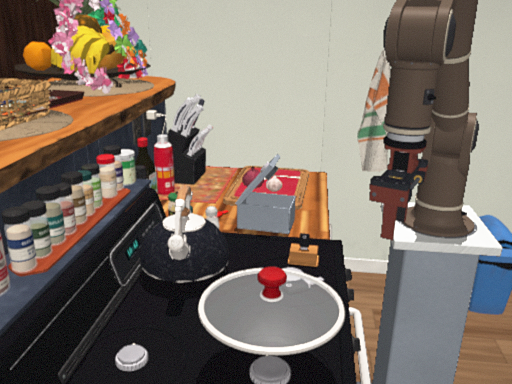

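The top view shows the wooden stand at (168,250), box at (250,205), a red key-like thing at (261,150), and small pale objects at (125,255). Now a close crop of both regions.

Run:
```python
import cv2,numpy as np
a=cv2.imread('pics/top0.png'); s=cv2.imread('pics/side0.png')
r=lambda im,x,y,w,h:cv2.resize(im[y:y+h,x:x+w],(400,300),interpolation=cv2.INTER_CUBIC)
cv2.imwrite('pics/crop1.png',np.vstack([np.hstack([r(a,100,220,100,75),r(a,205,160,100,75)]),np.hstack([r(s,270,220,80,60),r(s,220,145,100,75)])]))
import pickle
from h import *
c=pickle.load(open('top0.pkl','rb'))
for n,u,v,z in [('stand',168,250,36),('pale',125,258,10),('red',261,150,10),('lid',250,190,120)]: print(n,atz(c,u,v,z))
```

```text
stand [407.66346148 317.35188167  36.        ]
pale [389.28456092 437.35994475  10.        ]
red [682.15342633  64.09759378  10.        ]
lid [549.32220778  99.57867718 120.        ]
```

View pics/crop1.png

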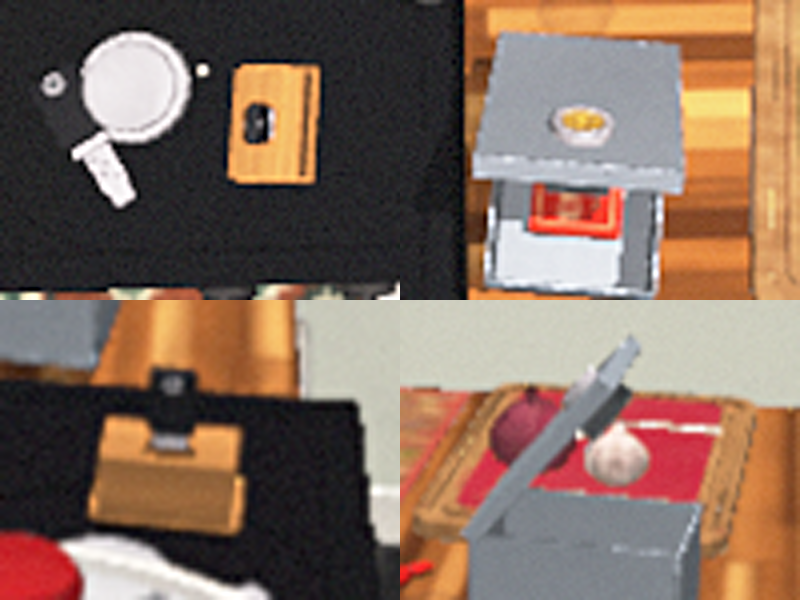

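The key candidates in the top view are the upright black-headed key in the stand (166,250), a larger black key lying down with its pale blade at (125,260), and a red one at (261,150). The task key is the one in the stand, since it's upright, not red and the smaller of the rest. The crop confirms its black head and steel shoulder on the block. I'll move in between the stand and the box for a closer look.

Request:
carry_out --plan '[[[-0.0223,-0.02,-0.0043],[0,0,0],1],[[-0.0223,-0.02,-0.0043],[0,0,0],1],[[-0.0223,-0.02,-0.0043],[0,0,0],1],[[-0.0223,-0.02,-0.0043],[0,0,0],1],[[-0.0223,-0.02,-0.0043],[0,0,0],1],[[-0.0223,-0.02,-0.0043],[0,0,0],1],[[-0.0223,-0.02,-0.0043],[0,0,0],1],[[-0.0223,-0.02,-0.0043],[0,0,0],1],[[-0.0223,-0.02,-0.0043],[0,0,0],1],[[-0.0223,-0.02,-0.0043],[0,0,0],1]]'

```text
t: 0.98
tcp_pos: [367.8, 307.2, 284.8]
eef_rot: [-0.0, 0.193, 0.981, -0.0]
ft_force: [0.7, 0.5, -0.0]
gripper_width: 1.004
gripper_force: 0.0
```

Request:
carry_out --plan '[[[-0.0223,-0.02,-0.0043],[0,0,0],-1],[[-0.0223,-0.02,-0.0043],[0,0,0],-1],[[-0.0223,-0.02,-0.0043],[0,0,0],-1],[[-0.0223,-0.02,-0.0043],[0,0,0],-1],[[0,0,0],[0,0,-5.5],-1],[[0,0,0],[0,0,-5.5],-1],[[0,0,0],[0,0,-5.5],-1],[[0,0,0],[0,0,-5.5],-1],[[0,0,0],[0,0,0],-1],[[0,0,0],[0,0,0],-1]]'

```text
t: 1.82
tcp_pos: [419.6, 200.8, 301.7]
eef_rot: [-0.0, 0.004, 1.0, -0.0]
ft_force: [-0.1, -0.6, 0.3]
gripper_width: 0.28
gripper_force: 0.0
```

Run:
```python
from h import *
import pickle
c=cam('wrist'); pickle.dump(c,open('w1.pkl','wb')); s=read_state(); print(s['tcp_pos'],s['eef_rot'],s['qpos'])
im=cv2.cvtColor(c['color'],cv2.COLOR_RGB2BGR); cv2.imwrite('pics/w1.png',cv2.resize(im,(800,600),interpolation=cv2.INTER_CUBIC))
```

```text
[419.61631561 200.83302795 301.73180254] [-8.82674648e-05  4.08060656e-03  9.99991669e-01 -4.90879370e-05] [-0.73705465  0.0766172   0.20012876  1.89162693 -0.01649855  1.17512224
  1.03150017]
```

View pics/w1.png

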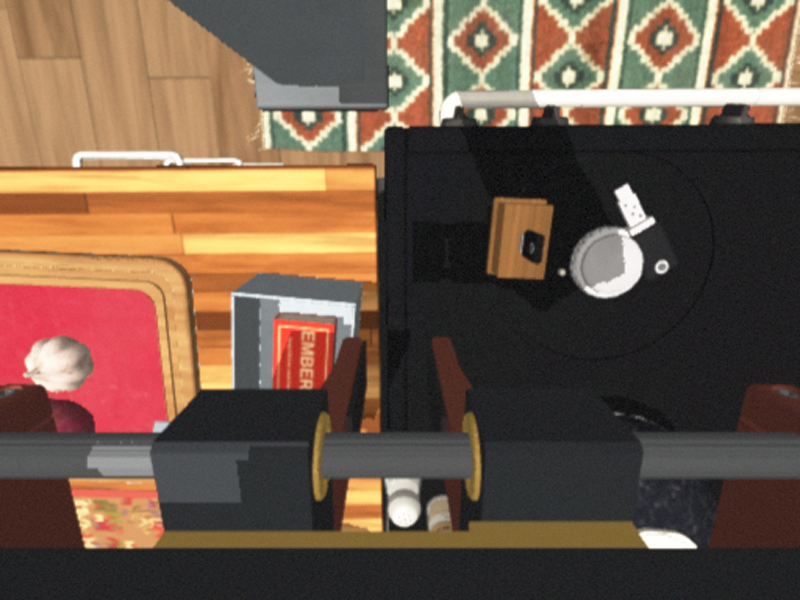

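The wrist view looks back at the robot. It shows the stand block top at about (520,240) in the 800x600 picture, the key head at (534,245), the open box with the matches at (300,340), and the large look-alike key at (640,230). Next I'll fit the numbers, with an upscaled crop of the lid in the top view.

Run:
```python
from h import *
import pickle
w=pickle.load(open('w1.pkl','rb')); t=pickle.load(open('top0.pkl','rb')); s=pickle.load(open('side0.pkl','rb'))
for n,u,v,z in [('blk',500,199,36),('blk',553,205,36),('blk',547,279,36),('blk',490,275,36),('key',534,245,79),('rimL',232,292,80),('rimR',360,300,80),('botL',255,274,0),('botR',363,283,0)]: print(n,atz(w,u/1.5625,v/1.5625,z))
for n,u,v,z in [('rimfrontL',226.75,231.75,80),('rimfrontR',268,234.25,80),('key',164.7,250.5,79)]: print(n,atz(t,u,v,z))
W=cv2.cvtColor(w['color'],cv2.COLOR_RGB2BGR);T=cv2.imread('pics/top0.png');S=cv2.imread('pics/side0.png')
r=lambda im,x,y,W_,h:cv2.resize(im[y:y+h,x:x+W_],(400,300),interpolation=cv2.INTER_CUBIC)
cv2.imwrite('pics/crop2.png',np.vstack([np.hstack([r(W,140,165,100,75),r(W,300,115,80,60)]),np.hstack([r(T,210,165,80,60),r(S,230,150,80,60)])]))
```

```text
blk [368.86865704 297.78597555  36.        ]
blk [374.7455235  347.61451487  36.        ]
blk [445.78377919 348.13037128  36.        ]
blk [441.32722803 292.14806567  36.        ]
key [405.3397717  319.02100863  79.        ]
rimL [444.73320889  55.82383165  80.        ]
rimR [452.96888549 168.40687414  80.        ]
botL [446.55742914  50.69985175   0.        ]
botR [457.30326843 165.02792524   0.        ]
rimfrontL [449.72114847 160.32637156  80.        ]
rimfrontR [441.03311991  55.7105217   80.        ]
key [406.46203713 316.42423932  79.        ]
```

View pics/crop2.png

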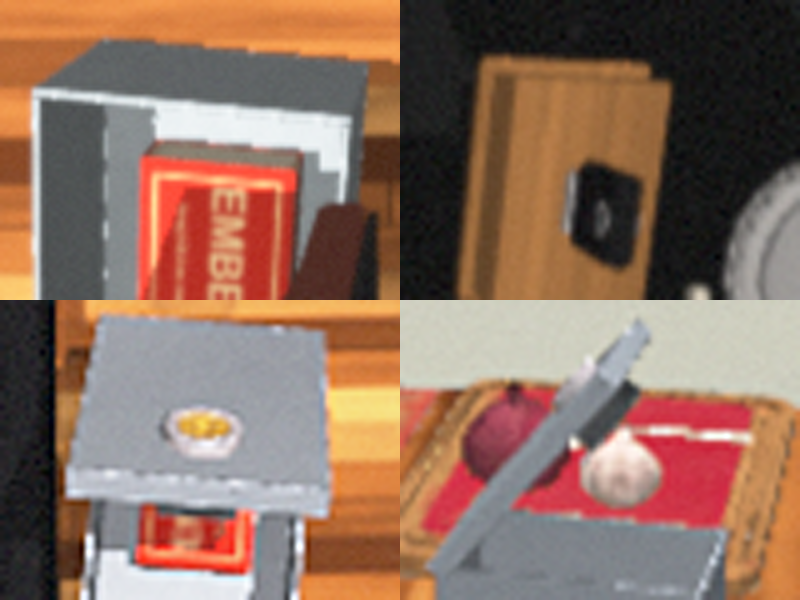

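```bash
cat > fit.py <<'E'
from h import *
import pickle
from scipy.optimize import least_squares
w=pickle.load(open('w1.pkl','rb')); t=pickle.load(open('top0.pkl','rb')); s=pickle.load(open('side0.pkl','rb'))
def lid(r,y,n,th): return np.array([80-r*np.cos(th)+n*np.sin(th),y,80+r*np.sin(th)+n*np.cos(th)])
def wp(b,p): c,q=np.cos(b[2]),np.sin(b[2]); return np.array([b[0]+c*p[0]-q*p[1],b[1]+q*p[0]+c*p[1],p[2]])
if __name__=='__main__':
    obs=[(w,148.25,187.5,(-80,-55,80)),(w,228,194.5,(-80,55,80)),(w,166.25,175.5,(-80,-55,0)),(w,232.5,181.25,(-80,55,0)),
     (t,226.75,231.75,(-80,55,80)),(t,268,234.25,(-80,-55,80))]
    lo=[(t,229.6,168,(0,58.5,5)),(t,275.6,171,(0,-58.5,5)),(t,224.4,198.4,(160,58.5,5)),(t,276,202.4,(160,-58.5,5)),(t,250.6,190.4,(125,0,13)),(s,277.6,154,(160,58.5,5))]
    def f(b): return np.concatenate([proj(c,wp(b,np.array(p)))-[u,v] for c,u,v,p in obs]+[proj(c,wp(b,lid(p[0],p[1],p[2],b[3])))-[u,v] for c,u,v,p in lo])
    r=least_squares(f,[530,105,0,.8],loss='soft_l1'); print(r.x,np.round(r.fun.reshape(-1,2),1).tolist())
    b=r.x
    for n,q in [('hinge',(0,0,0)),('edge',(160,0,5)),('key shut',None)]:
        print(n,wp(b,lid(*q,b[3]) if q else lid(125,0,12,0)))
    # key head top corners: panel (scale5, offset 300,115)
    for u,v in [(590,162),(641,180),(625,268),(572,235)]: print(atz(w,300+(u-400)/5,115+v/5,79))
    for u,v in [(500,77),(672,82),(648,300)]: print('blk',atz(w,300+(u-400)/5,115+v/5,36))
    print('foot',atz(w,300+80/5,115+57/5,6))
E
python3 fit.py
```

```text
[ 5.29584110e+02  1.00806693e+02 -1.12047710e-01  8.75183577e-01] [[-0.4, -1.2], [-0.4, -0.2], [-0.5, -1.7], [-0.6, -0.7], [-1.6, -2.5], [0.2, -1.2], [0.5, -1.8], [-0.8, -0.7], [-1.3, -0.1], [-0.5, 0.7], [-0.2, -0.7], [-7.8, 11.8]]
hinge [609.08244742  91.86162106  80.        ]
edge [511.00271967 102.89745243 206.03006558]
key shut [484.86629491 105.83829641  92.        ]
[392.74407808 313.0498697   79.        ]
[397.63374289 326.99365079  79.        ]
[421.46755765 324.66813645  79.        ]
[412.30652373 309.65959603  79.        ]
blk [373.20473757 298.03244976  36.        ]
blk [375.03777826 348.341098    36.        ]
blk [440.20128366 346.91881917  36.        ]
foot [368.97988994 298.51945693   6.        ]
```

```bash
sed -i 's/(s,277.6,154,(160,58.5,5))/(s,277.6,154,(160,-58.5,5))/' fit.py; python3 fit.py | head -4
cat > push.py <<'E'
from fit import *
b=np.load('box.npy')
st=read_state(); d=st['tcp_pos']-[b[0],b[1],0]; c,q=np.cos(b[2]),np.sin(b[2])
bx=np.array([c*d[0]+q*d[1],-q*d[0]+c*d[1],d[2]])
print('tcp in box',bx.round(1))
def tip(th,e=0): p=lid(130,35,5,th); return np.array([p[0]+10+e,35,p[2]+19+e])
prev=bx
for th,e in [(.875,12),(.8,0),(.6,0),(.4,0),(.2,0),(0,0)]:
    p=tip(th,e); dd=p-prev; print(th,p.round(1),'tool d',np.round([-dd[0],dd[1],-dd[2]],1)); prev=p
E
python3 - <<'E'
import numpy as np; np.save('box.npy',[529.6,100.8,-.112,.875])
E
python3 push.py
```

```text
[ 5.29715255e+02  1.00800262e+02 -1.13001502e-01  8.77459962e-01] [[-0.3, -1.1], [-0.4, -0.1], [-0.5, -1.7], [-0.5, -0.6], [-1.7, -2.6], [0.2, -1.2], [0.5, -1.9], [-0.8, -0.8], [-1.3, -0.3], [-0.5, 0.5], [-0.2, -0.9], [-0.0, 0.7]]
hinge [609.20502506  91.77936867  80.        ]
edge [511.42118489 102.87636352 206.254415  ]
key shut [485.00225989 105.87451407  92.        ]
tcp in box [-120.5   87.1  301.7]
0.875 [ 22.5  35.  214. ] tool d [-143.   -52.1   87.7]
0.8 [  3.   35.  195.7] tool d [19.5  0.  18.2]
0.6 [-14.5  35.  176.5] tool d [17.5  0.  19.2]
0.4 [-27.8  35.  154.2] tool d [13.3  0.  22.3]
0.2 [-36.4  35.  129.7] tool d [ 8.6  0.  24.5]
0 [-40.  35. 104.] tool d [ 3.6  0.  25.7]
```

Request:
carry_out --plan '[[[0,0,0],[0,0,6],-1],[[-0.0286,-0.0104,0],[0,0,0],-1],[[-0.0286,-0.0104,0],[0,0,0],-1],[[-0.0286,-0.0104,0],[0,0,0],-1],[[-0.0286,-0.0104,0],[0,0,0],-1],[[-0.0286,-0.0104,0],[0,0,0],-1],[[0,0,0.022],[0,0,0],-1],[[0,0,0.022],[0,0,0],-1],[[0,0,0.022],[0,0,0],-1],[[0,0,0.02],[0,0,0],-1]]'

```text
t: 2.7
tcp_pos: [556.0, 133.4, 214.4]
eef_rot: [-0.0, 0.056, 0.998, -0.0]
ft_force: [0.1, 0.4, 0.3]
gripper_width: 0.006
gripper_force: 0.0
```

Request:
carry_out --plan '[[[0,0,0],[0,0,0],-1],[[0.0022,0,0.002],[0,0,0],-1],[[0.0022,0,0.002],[0,0,0],-1],[[0.0022,0,0.002],[0,0,0],-1],[[0.0022,0,0.002],[0,0,0],-1],[[0.0022,0,0.002],[0,0,0],-1],[[0.0022,0,0.002],[0,0,0],-1],[[0.0022,0,0.002],[0,0,0],-1],[[0.0022,0,0.002],[0,0,0],-1],[[0.0022,0,0.002],[0,0,0],-1]]'

```text
t: 3.53
tcp_pos: [536.4, 135.9, 197.9]
eef_rot: [0.0, 0.055, 0.999, 0.0]
ft_force: [0.8, 0.1, 1.9]
gripper_width: 0.004
gripper_force: 0.6
```

Request:
carry_out --plan '[[[0.0018,0,0.0019],[0,0,0],-1],[[0.0018,0,0.0019],[0,0,0],-1],[[0.0018,0,0.0019],[0,0,0],-1],[[0.0018,0,0.0019],[0,0,0],-1],[[0.0018,0,0.0019],[0,0,0],-1],[[0.0018,0,0.0019],[0,0,0],-1],[[0.0018,0,0.002],[0,0,0],-1],[[0.0017,0,0.002],[0,0,0],-1],[[0.0017,0,0.002],[0,0,0],-1],[[0.0017,0,0.002],[0,0,0],-1]]'

```text
t: 4.37
tcp_pos: [518.8, 137.7, 178.2]
eef_rot: [0.0, 0.055, 0.998, 0.0]
ft_force: [1.1, -0.1, 0.6]
gripper_width: 0.002
gripper_force: 0.4
```

Request:
carry_out --plan '[[[0.0014,0,0.0022],[0,0,0],-1],[[0.0014,0,0.0022],[0,0,0],-1],[[0.0014,0,0.0022],[0,0,0],-1],[[0.0014,0,0.0022],[0,0,0],-1],[[0.0014,0,0.0022],[0,0,0],-1],[[0.0013,0,0.0022],[0,0,0],-1],[[0.0013,0,0.0023],[0,0,0],-1],[[0.0013,0,0.0023],[0,0,0],-1],[[0.0013,0,0.0023],[0,0,0],-1],[[0.0013,0,0.0023],[0,0,0],-1]]'

```text
t: 5.2
tcp_pos: [505.4, 139.1, 155.8]
eef_rot: [0.0, 0.055, 0.998, -0.0]
ft_force: [0.3, 0.3, 0.2]
gripper_width: 0.002
gripper_force: 0.2
```

Request:
carry_out --plan '[[[0.001,0,0.0024],[0,0,0],-1],[[0.001,0,0.0024],[0,0,0],-1],[[0.001,0,0.0024],[0,0,0],-1],[[0.0009,0,0.0024],[0,0,0],-1],[[0.0009,0,0.0024],[0,0,0],-1],[[0.0009,0,0.0025],[0,0,0],-1],[[0.0008,0,0.0025],[0,0,0],-1],[[0.0008,0,0.0025],[0,0,0],-1],[[0.0007,0,0.0025],[0,0,0],-1],[[0.0007,0,0.0025],[0,0,0],-1]]'

```text
t: 6.03
tcp_pos: [496.7, 140.1, 131.3]
eef_rot: [-0.0, 0.055, 0.999, -0.0]
ft_force: [-0.1, -0.2, -0.1]
gripper_width: 0.004
gripper_force: 0.1
```

Run:
```python
from h import *
a=cam('side')['color'];t=cam('top')['color']
im=np.hstack([cv2.resize(a[120:240,210:330],(400,400),interpolation=cv2.INTER_CUBIC),cv2.resize(t[150:270,190:310],(400,400),interpolation=cv2.INTER_CUBIC)])
cv2.imwrite('pics/c3.png',cv2.cvtColor(im,cv2.COLOR_RGB2BGR))
```

```text
(no output)
```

View pics/c3.png

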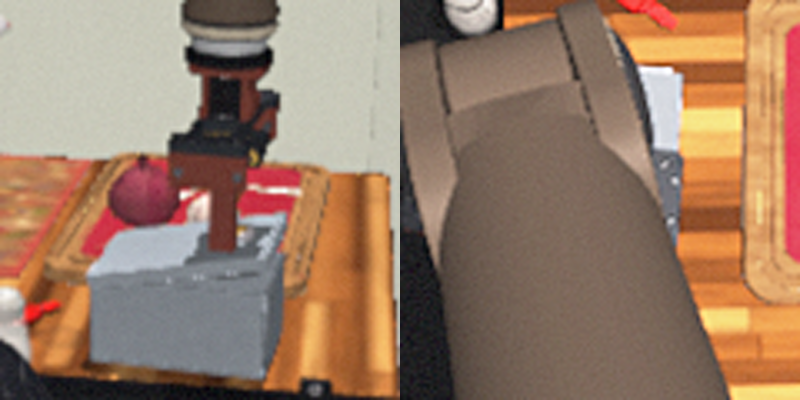

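The side view shows the lid almost down, with the fingertip on it at about (225,245) and a small gap still left. I'll continue.

Request:
carry_out --plan '[[[0.0006,0,0.0025],[0,0,0],-1],[[0.0006,0,0.0025],[0,0,0],-1],[[0.0005,0,0.0025],[0,0,0],-1],[[0.0005,0,0.0025],[0,0,0],-1],[[0.0004,0,0.0025],[0,0,0],-1],[[0.0003,0,0.0025],[0,0,0],-1],[[0.0002,0,0.0025],[0,0,0],-1],[[0.0002,0,0.0025],[0,0,0],-1],[[0.0001,0,0.0025],[0,0,0],-1],[[0,0,0.0025],[0,0,0],-1]]'

```text
t: 6.97
tcp_pos: [493.3, 140.5, 106.3]
eef_rot: [-0.0, 0.055, 0.999, -0.0]
ft_force: [0.5, 0.0, 0.7]
gripper_width: 0.009
gripper_force: 0.1
```

Request:
carry_out --plan '[[[0,0,0.0006],[0,0,0],-1],[[0,0,0.0006],[0,0,0],-1],[[0,0,0.0006],[0,0,0],-1],[[0,0,0.0006],[0,0,0],-1],[[0,0,0.0006],[0,0,0],-1],[[0,0,0.0006],[0,0,0],-1],[[0,0,0],[0,0,0],-1],[[0,0,0],[0,0,0],-1],[[0,0,0],[0,0,0],-1],[[0,0,0],[0,0,0],-1]]'

```text
t: 7.8
tcp_pos: [493.5, 140.5, 104.2]
eef_rot: [0.0, 0.055, 0.998, 0.0]
ft_force: [-4.7, -2.3, 14.1]
gripper_width: 0.006
gripper_force: 7.4
```

Request:
carry_out --plan '[[[0,0,-0.01],[0,0,0],-1],[[0,0,-0.028],[0,0,0],-1],[[0,0,-0.03],[0,0,0],-1],[[0,0,-0.028],[0,0,0],0],[[0.012,0.0285,0],[0,0,0],0],[[0.012,0.0285,0],[0,0,0],0],[[0.012,0.0285,0],[0,0,0],0],[[0.012,0.0285,0],[0,0,0],0],[[0.012,0.0285,0],[0,0,0],0],[[0.012,0.0285,0],[0,0,0],0]]'

```text
t: 8.63
tcp_pos: [440.1, 319.7, 199.5]
eef_rot: [0.0, 0.055, 0.998, 0.0]
ft_force: [0.5, -0.1, 0.6]
gripper_width: 0.485
gripper_force: 0.0
```

Run:
```python
from h import *
import pickle
c=cam('wrist'); pickle.dump(c,open('w2.pkl','wb')); t=cam('top'); pickle.dump(t,open('t2.pkl','wb')); s=read_state(); print(s['tcp_pos'],s['eef_rot'],s['gripper_width'])
print(proj(c,[406,318.6,79]),proj(t,[485,105.9,92]))
im=np.hstack([cv2.resize(c['color'][0:300,106:406],(400,400)),cv2.resize(t['color'][170:250,210:290],(400,400),interpolation=cv2.INTER_CUBIC)])
cv2.imwrite('pics/c4.png',cv2.cvtColor(im,cv2.COLOR_RGB2BGR))
```

```text
[438.08831814 323.91881877 199.14731049] [-3.49126282e-04  5.10733257e-02  9.98694135e-01  1.19111760e-03] 0.49762558723376377
[248.50825831 154.13301967] [247.92523049 216.98769476]
```

View pics/c4.png

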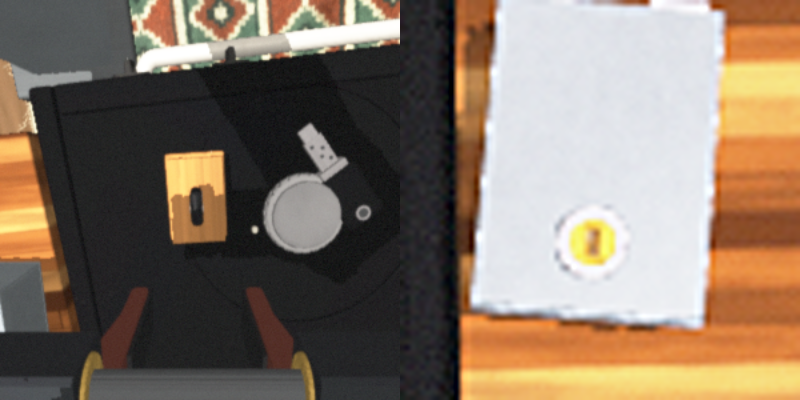

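The wrist crop shows the key head at about wrist pixel (253,153) in its block, and the top view shows the lid shut with the keyway at top pixel (248,218). I'll refine the key numerically.

```bash
cat > key.py <<'E'
from h import *
c=cam('wrist'); s=read_state(); print(s['tcp_pos'],s['eef_rot'])
im=c['color'].astype(int); sub=im[108:188,225:280]
wood=((sub[...,0]-sub[...,2])>50).astype(np.uint8)
n,l,st,_=cv2.connectedComponentsWithStats(wood); k=1+st[1:,4].argmax(); blk=(l==k).astype(np.uint8)
hull=cv2.convexHull(np.argwhere(blk)[:,::-1].astype(np.int32)); m=np.zeros_like(blk); cv2.fillConvexPoly(m,hull,1)
m=cv2.erode(m,np.ones((3,3)))
dark=((sub.sum(2)<150)&(m>0)).astype(np.uint8)
n,l,st,ce=cv2.connectedComponentsWithStats(dark); k=1+st[1:,4].argmax(); print(st[k],ce[k]+[225,108])
pts=np.argwhere(l==k)[:,::-1]+[225,108]
W=np.array([atz(c,u,v,79)[:2] for u,v in pts]); r=cv2.minAreaRect(W.astype(np.float32)); print('head',r)
W=np.array([atz(c,u,v,36)[:2] for u,v in hull.reshape(-1,2)+[225,108]]); print('block',cv2.minAreaRect(W.astype(np.float32)))
o=-c['R'].T@c['t'];print('cam',o)
E
python3 key.py
```

```text
[439.31244057 320.91834226 199.03653137] [-1.08553100e-04  5.23400522e-02  9.98629267e-01  3.06847027e-04]
[ 20  36   9  28 176] [249.29545455 158.19886364]
head ((407.3251647949219, 322.8907470703125), (7.776792526245117, 26.268573760986328), 84.11048126220703)
block ((406.786865234375, 322.87554931640625), (48.84588623046875, 76.26094818115234), 87.17579650878906)
cam [365.55824817 330.9055961  344.19200513]
```

Request:
carry_out --plan '[[[0.009,0,0.02],[0,0,0],0],[[0.009,0,0.02],[0,0,0],0],[[0.009,0,0.02],[0,0,0],0],[[0,0,0.012],[0,0,0],0],[[0,0,0],[0,0,0],0],[[0,0,0],[0,0,0],0],[[0,0,0],[0,0,0],0],[[0,0,0],[0,0,0],0],[[0,0,0],[0,0,0],0],[[0,0,0],[0,0,0],0]]'

```text
t: 9.62
tcp_pos: [414.2, 321.4, 127.7]
eef_rot: [0.0, 0.055, 0.998, 0.0]
ft_force: [-0.0, 0.5, -0.2]
gripper_width: 0.499
gripper_force: 0.0
```

Run:
```python
from h import *
c=cam('wrist'); s=read_state(); print(s['tcp_pos'],s['eef_rot'],proj(c,[407,321,79]),proj(c,s['tcp_pos']))
import pickle; pickle.dump(c,open('w3.pkl','wb'))
cv2.imwrite('pics/w3.png',cv2.cvtColor(cv2.resize(c['color'][60:320,126:386],(600,600)),cv2.COLOR_RGB2BGR))
```

```text
[414.09853716 321.39120756 127.51491715] [3.53982265e-04 5.48583459e-02 9.98494008e-01 3.89474134e-04] [251.94207201 204.30049451] [253.62091188 242.94430546]
```

View pics/w3.png

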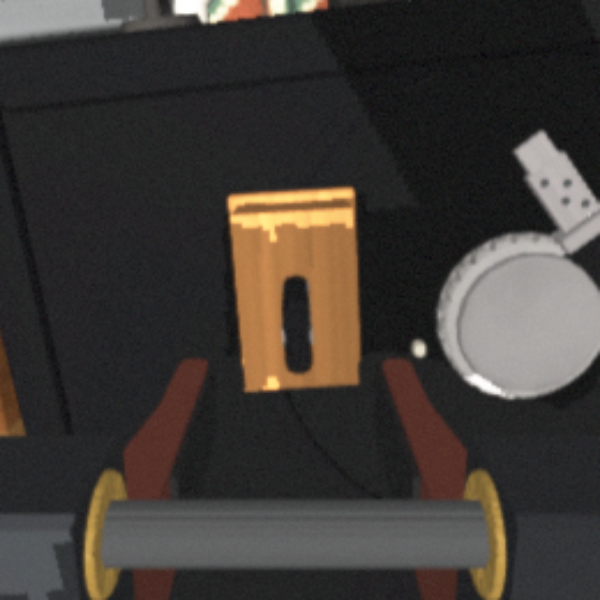

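The key head sits midway between the jaws (crop column 297, jaws centred at 295) and lines up with them. Now the along-x position.

Run:
```python
from h import *
import pickle
c=pickle.load(open('w3.pkl','rb')); f=260/600
for u,v,z in [(297,373,79),(284,325,79),(312,325,79),(297,275,41),(297,290,79)]: print(atz(c,126+u*f,60+v*f,z))
im=c['color'].astype(int)
for u in (253,255): print(im[170:226,u].sum(1).tolist())
```

```text
[420.92206142 321.53288242  79.        ]
[404.08605348 319.19245766  79.        ]
[405.071127   328.08615666  79.        ]
[397.37636977 324.30779405  41.        ]
[393.03552871 324.57835333  79.        ]
[363, 377, 369, 379, 379, 373, 372, 378, 338, 241, 110, 76, 72, 69, 93, 92, 67, 76, 85, 86, 91, 94, 103, 116, 87, 93, 95, 99, 105, 92, 106, 106, 86, 82, 103, 91, 102, 91, 105, 115, 105, 101, 97, 89, 108, 89, 84, 101, 92, 120, 116, 219, 323, 373, 365, 376]
[354, 360, 360, 362, 364, 364, 354, 361, 336, 233, 107, 95, 67, 96, 66, 84, 74, 68, 66, 72, 94, 103, 94, 103, 94, 98, 104, 109, 107, 82, 109, 107, 96, 111, 92, 84, 92, 107, 101, 92, 108, 99, 90, 107, 89, 94, 86, 85, 91, 96, 105, 176, 310, 368, 378, 381]
```

Request:
carry_out --plan '[[[0.0068,0.001,0],[0,0,0],0],[[0,0,0.016],[0,0,0],0],[[0,0,0.016],[0,0,0],0],[[0,0,0.016],[0,0,0],0],[[0,0,0.016],[0,0,0],0],[[0,0,0],[0,0,0],0],[[0,0,0],[0,0,0],0],[[0,0,0],[0,0,0],-0.5],[[0,0,0],[0,0,0],-1],[[0,0,0],[0,0,0],-1]]' --force 50

```text
t: 10.5
tcp_pos: [407.5, 323.5, 63.9]
eef_rot: [0.001, 0.055, 0.999, 0.001]
ft_force: [-0.4, -0.1, 0.9]
gripper_width: 0.312
gripper_force: 0.0
```

Request:
carry_out --plan '[[[0,0,0],[0,0,0],-1],[[0,0,0],[0,0,0],-1],[[0,0,0],[0,0,0],-1],[[0,0,0],[0,0,0],-1],[[0,0,0],[0,0,0],-1],[[0,0,0],[0,0,0],-1],[[0,0,0],[0,0,0],-1],[[0,0,0],[0,0,0],-1],[[0,0,0],[0,0,0],-1],[[0,0,0],[0,0,0],-1]]' --force 50

```text
t: 11.33
tcp_pos: [407.2, 323.2, 63.2]
eef_rot: [0.0, 0.055, 0.998, 0.0]
ft_force: [-0.9, -0.1, 5.0]
gripper_width: 0.097
gripper_force: 50.0
```

Request:
carry_out --plan '[[[0,0,-0.012],[0,0,0],-1],[[0,0,-0.025],[0,0,0],-1],[[0,0,-0.03],[0,0,0],-1],[[0,0,-0.03],[0,0,0],-1],[[0,0,-0.03],[0,0,0],-1],[[-0.0126,-0.0259,0],[0,0,0],-1],[[-0.0126,-0.0259,0],[0,0,0],-1],[[-0.0126,-0.0259,0],[0,0,0],-1],[[-0.0126,-0.0259,0],[0,0,0],-1],[[-0.0126,-0.0259,0],[0,0,0],-1]]'

```text
t: 12.17
tcp_pos: [455.6, 186.0, 189.8]
eef_rot: [-0.0, 0.055, 0.999, -0.0]
ft_force: [-0.1, 0.3, -0.1]
gripper_width: 0.099
gripper_force: 50.0
```

Request:
carry_out --plan '[[[-0.0126,-0.0259,0],[0,0,0],-1],[[-0.0126,-0.0259,0],[0,0,0],-1],[[-0.0126,-0.0259,0],[0,0,0],-1],[[0,0,0],[0,0,0],-1],[[0,0,0],[0,0,0],-1],[[0,0,0],[0,0,0],-1],[[0,0,0],[0,0,0],-1],[[0,0,0],[0,0,0],-1],[[0,0,0],[0,0,0],-1],[[0,0,0],[0,0,0],-1]]'

```text
t: 13.0
tcp_pos: [484.4, 106.8, 189.9]
eef_rot: [-0.0, 0.054, 0.999, 0.0]
ft_force: [-0.1, -0.3, -1.1]
gripper_width: 0.099
gripper_force: 50.0
```

Run:
```python
from h import *
c=cam('wrist'); s=read_state(); print(s['tcp_pos'],s['eef_rot'],s['gripper_width'],proj(c,[485,105.9,92]),proj(c,s['tcp_pos']),proj(c,s['tcp_pos']-[0,0,55]))
d=cam('side');print(proj(d,s['tcp_pos']-[0,0,55]),proj(d,[485,105.9,92]))
import pickle; pickle.dump(c,open('w4.pkl','wb')); pickle.dump(d,open('s4.pkl','wb'))
im=np.hstack([cv2.resize(c['color'][100:300,190:320],(390,600),interpolation=cv2.INTER_CUBIC),cv2.resize(d['color'][120:240,240:320],(400,600),interpolation=cv2.INTER_CUBIC)])
cv2.imwrite('pics/w4.png',cv2.cvtColor(im,cv2.COLOR_RGB2BGR))
```

```text
[484.461439   106.57768506 189.92403313] [-3.39783034e-05  5.42254569e-02  9.98528717e-01  2.64879288e-05] 0.0965693671002774 [252.72027125 195.14901923] [253.36348445 243.37877616] [253.38092483 210.5882386 ]
[281.96679023 183.82969612] [281.28402619 197.18927924]
```

View pics/w4.png

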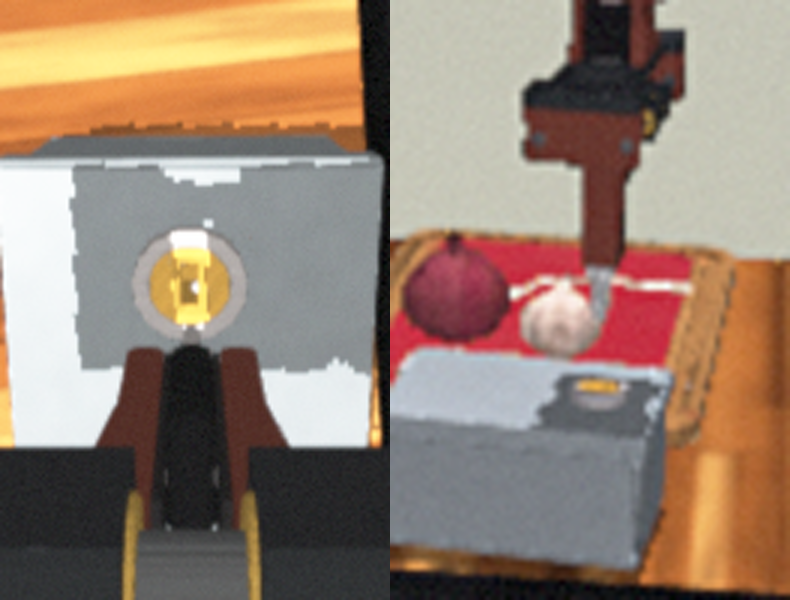

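The wrist view shows the collar centred at about (253,195) with the slot upright in the image, and the key tip straight below the TCP in both views. Next, precise brass-disc centroids.

Run:
```python
from h import *
import pickle
for n,(x0,x1,y0,y1) in {'w4':(225,282,170,218),'s4':(272,295,190,205)}.items():
    c=pickle.load(open(n+'.pkl','rb')); im=c['color'].astype(int)[y0:y1,x0:x1]
    m=(im[...,0]-im[...,2]>60).astype(np.uint8)
    k,l,st,ce=cv2.connectedComponentsWithStats(m); i=1+st[1:,4].argmax(); h=cv2.convexHull(np.argwhere(l==i)[:,::-1].astype(np.int32))
    (e,ax,a)=cv2.fitEllipse(h); p=np.array(e)+[x0,y0]; print(n,st[i],p,ax,a,atz(c,*p,92.5))
    if n=='w4':
        g=np.argwhere((im.sum(2)<330)&(cv2.dilate(m,np.ones((5,5)))>0)); print((g.mean(0)[::-1]+[x0,y0]),len(g))
        # collar: pale ring; slot long-axis
        for r in range(12,42,2): print(y0+r,im[r,15:45].sum(1).tolist())
```

```text
w4 [ 15  13  27  25 544] [252.75795555 194.84483719] (26.267871856689453, 26.762798309326172) 90.24864196777344 [484.56331709 105.98383671  92.5       ]
[251.8 197.3] 10
182 [519, 535, 545, 543, 542, 534, 533, 613, 740, 724, 707, 707, 703, 701, 707, 708, 719, 736, 744, 595, 530, 528, 534, 528, 532, 513, 462, 395, 408, 440]
184 [525, 529, 519, 510, 485, 466, 454, 529, 646, 653, 650, 648, 645, 649, 647, 653, 655, 654, 653, 638, 492, 472, 496, 512, 520, 516, 520, 507, 454, 384]
186 [527, 514, 498, 469, 454, 450, 456, 443, 482, 570, 584, 589, 591, 597, 602, 612, 618, 618, 623, 633, 489, 449, 451, 457, 505, 524, 515, 526, 517, 508]
188 [509, 465, 454, 445, 444, 450, 447, 436, 442, 537, 460, 452, 435, 470, 475, 481, 564, 593, 571, 592, 480, 450, 458, 450, 447, 478, 511, 520, 522, 525]
190 [469, 454, 446, 447, 455, 449, 453, 424, 408, 413, 420, 460, 455, 447, 451, 480, 561, 589, 441, 447, 450, 456, 469, 456, 452, 439, 484, 538, 537, 528]
192 [441, 437, 449, 453, 463, 457, 447, 453, 433, 482, 409, 436, 436, 447, 446, 477, 567, 585, 440, 455, 462, 456, 443, 450, 446, 439, 444, 497, 512, 520]

[... 841 characters left out ...]
19, 615, 613, 617, 615, 617, 610, 557, 475, 462, 455, 487, 510, 510, 514, 506, 503, 455]
206 [514, 517, 523, 520, 521, 500, 475, 456, 524, 638, 646, 645, 639, 637, 635, 638, 645, 643, 618, 611, 517, 508, 515, 511, 508, 511, 511, 496, 444, 433]
208 [486, 514, 523, 525, 524, 529, 533, 521, 528, 541, 588, 685, 545, 475, 491, 645, 736, 724, 566, 520, 526, 521, 518, 518, 517, 486, 466, 447, 431, 440]
210 [444, 447, 446, 484, 513, 528, 523, 517, 518, 518, 509, 467, 391, 379, 382, 418, 503, 547, 531, 521, 523, 510, 485, 461, 439, 438, 442, 437, 438, 437]
s4 [ 4  0 19  4 49] [315.62259293 192.60418415] (3.5335826873779297, 81.67462921142578) 92.92882537841797 [382.76467578  50.37360365  92.5       ]
```

Request:
carry_out --plan '[[[0,-0.0006,0.013],[0,0,0],-1],[[0,0,0.013],[0,0,0],-1],[[0,0,0.012],[0,0,0],-1],[[0,0,0],[0,0,0],-1],[[0,0,0.002],[0,0,0],-1],[[0,0,0.002],[0,0,0],-1],[[0,0,0.002],[0,0,0],-1],[[0,0,0.002],[0,0,0],-1],[[0,0,0.001],[0,0,0],-1],[[0,0,0.001],[0,0,0],-1]]'

```text
t: 13.93
tcp_pos: [484.7, 105.5, 142.1]
eef_rot: [0.0, 0.055, 0.998, 0.0]
ft_force: [0.0, 0.8, -0.2]
gripper_width: 0.099
gripper_force: 50.0
```

Request:
carry_out --plan '[[[0,0,0.001],[0,0,0],-1],[[0,0,0.001],[0,0,0],-1],[[0,0,0.001],[0,0,0],-1],[[0,0,0.001],[0,0,0],-1],[[0,0,0.001],[0,0,0],-1],[[0,0,0.001],[0,0,0],-1],[[0,0,0.001],[0,0,0],-1],[[0,0,0],[0,0,0],-1],[[0,0,0],[0,0,0],-1],[[0,0,0],[0,0,0],-1]]'

```text
t: 14.77
tcp_pos: [483.9, 105.5, 134.6]
eef_rot: [-0.001, 0.055, 0.999, -0.0]
ft_force: [-3.8, 1.4, 0.7]
gripper_width: 0.097
gripper_force: 50.0
```

Request:
carry_out --plan '[[[0.0005,0,0.001],[0,0,0],-1],[[0,0,0.001],[0,0,0],-1],[[0,0,0.001],[0,0,3],-1],[[0,0,0],[0,0,3],-1],[[0,0,0],[0,0,-6],-1],[[0,0,0],[0,0,-6],-1],[[0,0,0],[0,0,6],-1],[[0,0,0],[0,0,6],-1],[[0,0,0],[0,0,-6],-1],[[0,0,0],[0,0,0],-1]]'

```text
t: 15.6
tcp_pos: [483.8, 105.5, 131.7]
eef_rot: [-0.0, 0.052, 0.999, -0.0]
ft_force: [-2.9, -0.7, -0.0]
gripper_width: 0.106
gripper_force: 50.0
```

Request:
carry_out --plan '[[[0.0005,0,0.001],[0,0,0],-1],[[0,0,0.001],[0,0,0],-1],[[0,0,0.001],[0,0,3],-1],[[0,0,0.001],[0,0,3],-1],[[0,0,0.001],[0,0,-6],-1],[[0,0,0],[0,0,-6],-1],[[0,0,0.001],[0,0,6],-1],[[0,0,0],[0,0,6],-1],[[0,0,0],[0,0,-6],-1],[[0,0,0],[0,0,0],-1]]'

```text
t: 16.43
tcp_pos: [483.8, 105.8, 126.2]
eef_rot: [0.0, 0.053, 0.999, 0.0]
ft_force: [-3.2, 1.1, 4.5]
gripper_width: 0.103
gripper_force: 50.0
```

Request:
carry_out --plan '[[[0,0,0.001],[0,0,0],-1],[[0,0,0.001],[0,0,3],-1],[[0,0,0.001],[0,0,3],-1],[[0,0,0.001],[0,0,-6],-1],[[0,0,0.001],[0,0,-6],-1],[[0,0,0.001],[0,0,6],-1],[[0,0,0.001],[0,0,6],-1],[[0,0,0.001],[0,0,-6],-1],[[0,0,0],[0,0,0],-1],[[0,0,0],[0,0,0],-1]]'

```text
t: 17.27
tcp_pos: [483.9, 106.1, 119.0]
eef_rot: [0.0, 0.056, 0.998, 0.001]
ft_force: [-6.9, 1.2, 13.8]
gripper_width: 0.099
gripper_force: 50.0
```

Request:
carry_out --plan '[[[0,0,0.001],[0,0,5],-1],[[0,0,0.001],[0,0,-5],-1],[[0,0,0],[0,0,-5],-1],[[0,0,0],[0,0,5],-1],[[0,0,0],[0,0,5],-1],[[0,0,0],[0,0,-5],-1],[[0,0,0],[0,0,0],-1],[[0,0,0],[0,0,0],-1],[[0,0,0],[0,0,0],-1],[[0,0,0],[0,0,0],-1]]'

```text
t: 18.1
tcp_pos: [484.1, 106.0, 118.7]
eef_rot: [0.001, 0.056, 0.998, 0.001]
ft_force: [-12.5, -0.6, 34.8]
gripper_width: 0.104
gripper_force: 50.0
```

Run:
```python
from h import *
s=read_state(); print(s['qpos'],s['ft_force'],s['moment'],s['tcp_pos'])
```

```text
[-0.54654887  0.35029077  0.28763588  2.05054755 -0.14480419  0.75744606
  1.28841963] [-12.52391352  -0.57598993  34.7676232 ] [-0.04034977  3.09215524  0.00929304] [484.07304052 106.02273852 118.65072512]
```

Request:
carry_out --plan '[[[0.0005,0,-0.001],[0,0,0],-1],[[0,0,0],[0,0,5],-1],[[0,0,0],[0,0,5],-1],[[0,0,0],[0,0,5],-1],[[0,0,0],[0,0,5],-1],[[0,0,0],[0,0,5],-1],[[0,0,0],[0,0,5],-1],[[0,0,0],[0,0,5],-1],[[0,0,0],[0,0,5],-1],[[0,0,0],[0,0,5],-1]]' --force 58

```text
t: 18.93
tcp_pos: [483.9, 106.1, 118.8]
eef_rot: [0.0, 0.436, 0.9, 0.001]
ft_force: [-9.0, 0.5, 24.8]
gripper_width: 0.101
gripper_force: 58.0
```

Run:
```python
from h import *
s=read_state(); print(s['qpos'],s['ft_force'],s['moment'],s['tcp_pos'])
```

```text
[-0.69818847  0.36794823  0.47820437  2.0603846  -0.24394029  0.7642715
  0.5989023 ] [-8.9902101   0.48293089 24.80960927] [0.12484394 1.97982197 0.03378855] [483.8771496  106.10500674 118.80670285]
```

Request:
carry_out --plan '[[[0,0,0],[0,0,5],-1],[[0,0,0],[0,0,5],-1],[[0,0,0],[0,0,5],-1],[[0,0,0],[0,0,5],-1],[[0,0,0],[0,0,5],-1],[[0,0,0],[0,0,5],-1],[[0,0,0],[0,0,5],-1],[[0,0,0],[0,0,5],-1],[[0,0,0],[0,0,5],-1],[[0,0,0],[0,0,2],-1]]'

```text
t: 19.77
tcp_pos: [484.1, 106.3, 118.8]
eef_rot: [-0.0, 0.759, 0.652, 0.001]
ft_force: [-8.0, 1.4, 26.0]
gripper_width: 0.099
gripper_force: 58.0
```

Request:
carry_out --plan '[[[0,0,0],[0,0,2],-1],[[0,0,0],[0,0,2],-1],[[0,0,0],[0,0,0],-1],[[0,0,0],[0,0,0],-1],[[0,0,0],[0,0,0],-1],[[0,0,0],[0,0,0],-1],[[0,0,0],[0,0,0],-1],[[0,0,0],[0,0,0],-1],[[0,0,0],[0,0,0],-1],[[0,0,0],[0,0,0],-1]]'

```text
t: 20.6
tcp_pos: [484.1, 106.2, 118.8]
eef_rot: [-0.0, 0.779, 0.627, 0.001]
ft_force: [-7.6, 1.3, 25.0]
gripper_width: 0.1
gripper_force: 58.0
```

Run:
```python
from h import *
s=read_state(); print(s['ft_force'],s['moment'],s['tcp_pos'],s['eef_rot'],2*np.degrees(np.arctan2(s['eef_rot'][1],s['eef_rot'][2]))-6.47)
c=cam('wrist');d=cam('side')
im=np.hstack([cv2.resize(c['color'][130:280,180:330],(400,400),interpolation=cv2.INTER_CUBIC),cv2.resize(d['color'][160:220,250:310],(400,400),interpolation=cv2.INTER_CUBIC)])
cv2.imwrite('pics/w5.png',cv2.cvtColor(im,cv2.COLOR_RGB2BGR))
```

```text
[-7.60646359  1.28841888 24.98346072] [0.22310834 2.1551873  0.12159441] [484.12693587 106.23204362 118.82188878] [-4.15260465e-04  7.79335580e-01  6.26604863e-01  1.49215504e-03] 95.92973489384578
```

View pics/w5.png

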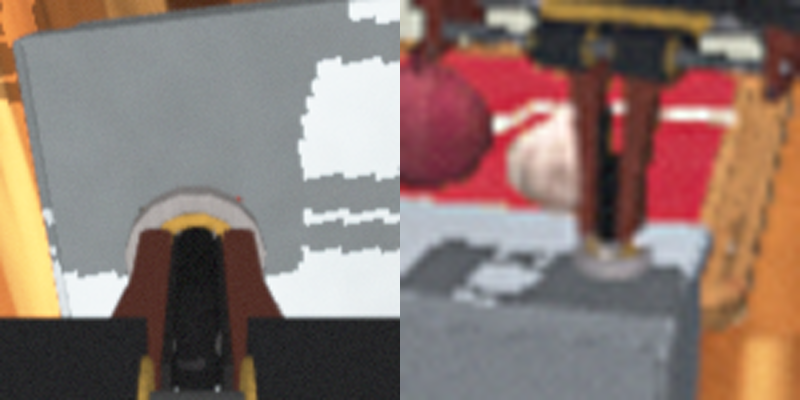

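The key is seated with its shoulder on the collar (left panel at (195,230), right panel at (612,255)), and the hand is at 96°. I'll turn a little further to take up the play, watching the moment.

Request:
carry_out --plan '[[[0,0,0],[0,0,2],-1],[[0,0,0],[0,0,1.5],-1],[[0,0,0],[0,0,0],-1],[[0,0,0],[0,0,0],-1],[[0,0,0],[0,0,0],-1],[[0,0,0],[0,0,0],-1],[[0,0,0],[0,0,0],-1],[[0,0,0],[0,0,0],-1],[[0,0,0],[0,0,0],-1],[[0,0,0],[0,0,0],-1]]'

```text
t: 21.53
tcp_pos: [484.1, 106.3, 118.8]
eef_rot: [-0.0, 0.798, 0.603, 0.001]
ft_force: [-7.5, 2.2, 26.0]
gripper_width: 0.102
gripper_force: 58.0
```

Run:
```python
from h import *
s=read_state(); print(s['ft_force'],s['moment'],s['tcp_pos'],2*np.degrees(np.arctan2(s['eef_rot'][1],s['eef_rot'][2]))-6.47)
```

```text
[-7.46258435  2.23142528 26.04101001] [0.30765425 2.11147485 0.1144039 ] [484.13879844 106.3028759  118.83191127] 99.4139650827296
```

Request:
carry_out --plan '[[[0,0,0],[0,0,2],-1],[[0,0,0],[0,0,2],-1],[[0,0,0],[0,0,0],-1],[[0,0,0],[0,0,0],-1],[[0,0,0],[0,0,0],-1],[[0,0,0],[0,0,0],-1],[[0,0,0],[0,0,0],-1],[[0,0,0],[0,0,0],-1],[[0,0,0],[0,0,0],-1],[[0,0,0],[0,0,0],-1]]'

```text
t: 22.37
tcp_pos: [484.2, 106.4, 118.8]
eef_rot: [-0.001, 0.818, 0.575, 0.002]
ft_force: [-8.2, 1.7, 26.7]
gripper_width: 0.101
gripper_force: 58.0
```

Run:
```python
from h import *
s=read_state(); print(s['ft_force'],s['moment'],s['tcp_pos'],2*np.degrees(np.arctan2(s['eef_rot'][1],s['eef_rot'][2]))-6.47)
```

```text
[-8.15439191  1.72312157 26.65419869] [0.39552797 2.07893919 0.35201203] [484.21020057 106.39801956 118.84311926] 103.39379990420815
```

The moment jumped from 0.11 to 0.35 N m, so the lock is against its stop and held there. I'm handing in.

```bash
python3 -c "
from bench import *
print(sign_off())"
```

```text
the job is handed in; nothing more can be done
None
```

I handed the job in at about 22 s: the lid is shut, the key is fully down in the lock and turned clockwise against its stop, and the gripper is still holding it turned; no verdict came back.

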